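# Fit the sprung roller into its stand

### The job

Lift the rubber roller out of its wooden cradle and fit it between the two end cups of the grey stand: put the sprung pin in one cup, press the spring in without forcing it solid, bring the other end in line, and let the spring out gently so that the roller is held by both cups. Leave the other things on the bench alone.

Things in the scene. Friction and masses are not known exactly. Their poses are not given: they have to be found in the camera images.
- roller: Roller: dark rubber sleeve, 40 mm diameter, 84 mm long, pushed on a steel spindle that sticks out at both ends; about 280 g. Origin at the sleeve's middle on its axis; y = its axis, +y towards the sprung pin. Starts in the cradle, axis level 36 mm above the bench. Fits the stand either way round. More than 30 N between roller and stand damages it.
- sleeve_pin_end (a point): Centre of the sleeve's +y end face. Out of it come 22 mm of 16 mm thick shaft, then the sprung pin, 11 mm thick, round tip, tip 50 mm from this point when free (all +-10 mm, see the other end). It presses in by 18 mm at most, then is solid. Spring: 1 N when free plus 0.7 N per mm pressed in (4.5 N fitted, 11 N at 14 mm, 13.5 N at 18 mm).
- sleeve_nose_end (a point): Centre of the sleeve's -y end face. Out of it come 30 mm of 16 mm thick shaft, then a rigid nose, 11 mm thick, round tip, tip 46 mm from this point (180 mm from tip to tip when free). The sleeve was pushed on by hand: the whole spindle may stand up to 10 mm farther out at one end and less at the other. The fit does not slip under the spring.
- cradle: Wooden cradle fixed to the bench, 64 x 90 x 30 mm, with V-shaped rests near both ends of the sleeve; the middle 58 mm of the sleeve is free from both sides down to an 8 mm thick floor. Origin at the centre of its underside, y along the roller.
- stand: Roller stand of grey painted metal, fixed to the bench: base plate 90 x 222 x 10 mm and two upright cheeks 44 mm deep, 12 mm thick, 76 mm high (rounded bosses to 84 mm), inner faces 90.5 mm either side of the middle, a round steel end cup on each. Origin at the centre of its underside; y runs from the right cup to the left cup, z up.
- cup_axis (a point): Point midway between the two end cups, on their common axis, 70 mm above the bench; axes as the stand's (y along the cup axis).
- cup_left: End cup at the stand's +y end: steel, 26 mm outside diameter, open towards the stand's middle, straight bore 16 mm in diameter and 9 mm deep. Its rim stands 78.5 mm and its floor 87.5 mm from the midway point, so 157 mm from rim to rim and 175 mm from floor to floor. Origin at the centre of its back.
- cup_right: End cup at the stand's -y end, the mirror image of the left one.
- tape_roll: Roll of packing tape, 110 mm across, 60 mm high; a bystander. Origin at the centre of its underside.
- pale_cup: Pale blue cup, 80 mm across, 108 mm high; a bystander. Origin at the centre of its underside.
- clay_1: Orange-brown lump of modelling wax, 44 x 72 x 24 mm; a bystander. Origin at the centre of its underside.
- wax_figure_1: Small pale wax figure, 20 mm across, 40 mm high, standing; a bystander. Origin at the centre of its underside.
Mind the look-alikes: they are no part of the job. Of the things shaped like the roller, the rubber one is meant.

How it is judged:
By the outcome, as a careful person would: the job done as asked, in the order asked, and still so for the second after the job is handed in, with the robot touching nothing.
It also fails if it takes over 54 s, if anything falls off the work surface, if the arm or the gripper's body presses on something with over 40 N, if the wrist force passes 120 N, or if a joint passes its speed limit or range.

### The arm

A 7-joint arm with a two-finger parallel gripper is mounted at the origin on a cart in front of the work surface, level with it; the furniture and walls round the work are solid. World frame = base frame: x ahead of the robot, y to its left, z up, the work surface at z = 0. Lengths are in mm, angles in rad, forces in N, time in s.
With the tool pointing down it reaches from about 400 to 875 mm from the base axis. Payload 19.3 kg.
Tool frame: the origin (TCP) lies midway between the tips of the shut fingers; the grasp point (between the pads) lies 19 mm behind it; z points along the fingers, y is the line along which they close (so a half turn about z gives the same grasp; the last joint's range is limited). The gripper opens to 85 mm and grips with 20 to 120 N. Pads are 22 mm wide; open, the fingers measure 114 mm over their backs; the gripper's body (76 mm by 85 mm) begins 54 mm behind the grasp point. The pads swing forward as they close: fully open they stand 13 mm farther back than shut.
Start: joints at [-1.317, 0.521, -0.036, 1.599, 0.021, 1.021, -0.113], TCP at [198.876, 592.506, 231.291] pointing down, gripper open.
Joint ranges: [-2.91, 2.91], [-0.3, 2.13], [-1.5, 1.42], [0.17, 2.43], [-1.26, 4.41], [0.16, 1.93], [-2.52, 2.52]. Speed limits (rad/s): [1.89, 1.89, 2.39, 2.39, 3.01, 3.01, 3.01].

### API

Orientations are given as [roll, pitch, yaw] about the fixed x, y, z axes, in that order (R = Rz(yaw) Ry(pitch) Rx(roll)).
In Python, from workcell import r, optics gives the robot as it stands. The module is installed in compiled form; this text tells all that it offers.
- The arm moves only by the tool step_arm, never from a script. Its argument "deltas" is one flat list of numbers, 7 for each row, row after row: the opening, from -1 (shut) to 1 (fully open), then the shift along the tool's x, y, z scaled (see below), then the turn, a rotation vector about the tool's x, y, z scaled (see below). In form: [jaw, x, y, z, wx, wy, wz, jaw, x, y, z, wx, wy, wz, ...]. A call has exactly 5 rows; each row is the pose to reach, as a shift and turn from the pose commanded when the call began, along the tool's axes at that moment; what a row does not reach only later rows make up. The controller multiplies each number of a shift by 150 mm and each number of a turn by pi/2 rad. A row lasts 1/8 s, in which the tool goes at most 62.5 mm and 10.7 degrees, less where a joint would pass 70% of its speed; a pose out of reach is approached as far as the arm can. A call with a number of a shift or a turn outside -1 to 1 is refused whole. A call with a gripper value outside its range is refused whole. The fingers move at their own pace and stop on an object; "force" is the grip in N (left out, the last holds). Time passes only in rows, so rows that repeat a pose let the fingers close, or fill a call up. It gives the time, the measured TCP pose, the force, the opening and the grip force at its end, in the units of the state.
- r.observe(): the state, without advancing time (a new reading comes with each control period).
- optics.grab_frame(name): name is "scene" or "side" or "wrist"; returns a dict with "color" (480x640x3 uint8, blue, green, red), "intrinsics" (3x3 intrinsics, pixels), "extrinsics" (4x4, takes a point from camera to world coordinates). Camera axes: x right, y down, z forward; pixel columns grow to the right and rows downward; lengths in mm; the calibration is good to about 2 mm. The wrist camera is an equidistant fisheye: a pixel r from the principal point sees the ray r / f radians off the axis. A picture is of the moment at which its call begins. There is no depth.
- r.finish_job(): hands the job in; it is judged then, once.
The state is a dict: "t": time; "joint_pos": joint angles; "qvel": joint speeds; "joint_torque": joint torques, N m; "tool_pos": TCP position; "eef_rot": TCP orientation; "contact_force": force on the tool from outside, world axes, zero at the start; "torque": the same for the moment, N m; "width": finger opening in mm; "grip_force": force on a finger pad.
Only numpy, scipy, OpenCV 4.12 (cv2) and the standard library are available. Lean on these libraries where they do the work, as an engineer would, in place of code of your own. Each camera call takes 0.05 s, during which the arm holds its last target. There are 200 camera calls.

## Working session

There is one attempt and no reset: what is moved stays moved. The work goes in short steps, Python scripts to look and compute and a tool call to move; the robot and the scene stay as the last step left them, time stands still between calls to the robot, and variables do not carry over. Pictures are saved under pics/ and viewed, at most 10 in all, crops included, and the job is handed in when it is done.

Besides the shell and the picture viewer there is one more tool, called after "Request:" by a JSON object that holds its "op" and its "data", one argument or row to a line. step_arm: Moves the arm, as the interface text tells. Shifts and turns lie within -1 to 1; 1 stands for 150 mm of shift or pi/2 rad of turn. Its arguments: {"type":"object","properties":{"deltas":{"type":"array","items":{"type":"number","minimum":-1,"maximum":1}},"force":{"type":"number"}},"required":["deltas"]}

```bash
mkdir -p pics; cat > h.py <<'E'
import numpy as np, cv2
from workcell import r, optics
def grab(n,fn=None):
    f=optics.grab_frame(n)
    if fn: cv2.imwrite('pics/'+fn,f['color'])
    return f
def ray(f,u,v,fish=False):
    K=np.array(f['intrinsics']);T=np.array(f['extrinsics'])
    a=np.array([(u-K[0,2])/K[0,0],(v-K[1,2])/K[1,1]])
    if fish:
        th=np.hypot(*a);d=np.array([*(a/max(th,1e-9)*np.sin(th)),np.cos(th)])
    else: d=np.array([*a,1.])
    d=T[:3,:3]@d
    return T[:3,3],d/np.linalg.norm(d)
def onz(f,u,v,z,fish=False):
    o,d=ray(f,u,v,fish);return o+d*(z-o[2])/d[2]
def tri(*rs):
    A=0;b=0
    for o,d in rs:
        P=np.eye(3)-np.outer(d,d);A=A+P;b=b+P@o
    return np.linalg.solve(A,b)
def proj(f,p,fish=False):
    K=np.array(f['intrinsics']);T=np.array(f['extrinsics'])
    c=T[:3,:3].T@(np.array(p)-T[:3,3])
    if fish:
        rr=np.hypot(c[0],c[1]);th=np.arctan2(rr,c[2]);a=c[:2]/rr*th
    else: a=c[:2]/c[2]
    return a*[K[0,0],K[1,1]]+K[:2,2]
E
python3 - <<'E'
from h import *
for n in('scene','side','wrist'):
    f=grab(n,n+'0.png');print(n,np.round(f['intrinsics'],1).tolist(),np.round(f['extrinsics'],3).tolist())
print(r.observe())
E
```

```text
scene [[543.8, 0.0, 318.9], [0.0, 543.8, 246.5], [0.0, 0.0, 1.0]] [[0.622, -0.584, 0.521, -308.128], [-0.783, -0.479, 0.397, -785.777], [0.018, -0.655, -0.756, 1362.844], [0.0, 0.0, 0.0, 1.0]]
side [[534.9, 0.0, 316.4], [0.0, 534.9, 238.3], [0.0, 0.0, 1.0]] [[0.846, -0.292, 0.447, -77.816], [-0.534, -0.491, 0.689, -1108.854], [0.019, -0.821, -0.571, 913.684], [0.0, 0.0, 0.0, 1.0]]
wrist [[371.6, 0.0, 322.5], [0.0, 371.6, 234.8], [0.0, 0.0, 1.0]] [[0.318, 0.916, 0.246, 136.964], [0.948, -0.306, -0.083, 613.708], [-0.001, 0.26, -0.966, 373.441], [0.0, 0.0, 0.0, 1.0]]
{'t': 0.15, 'joint_pos': array([-1.31720014,  0.52184575, -0.03635334,  1.59983702,  0.02117384,
        1.02108741, -0.11281437]), 'qvel': array([-4.74519938e-05, -2.15696628e-03, -2.57971965e-04, -1.75835481e-03,
        4.66342581e-04,  9.35044900e-04, -3.97132197e-04]), 'joint_torque': array([ 2.49892691e-03, -9.27396584e+01,  1.98071547e+00, -3.70048785e+01,
        1.79174670e-02,  6.50159389e-03,  4.49984796e-06]), 'tool_pos': array([198.78650292, 592.30214939, 230.89152424]), 'eef_rot': array([-3.14079825e+00,  1.63879639e-05,  2.81777786e+00]), 'contact_force': array([-0.19864452, -0.03595654, -0.32421835]), 'torque': array([-0.07054114,  0.02066865, -0.00325499]), 'grip_force': 0.0, 'width': 85.35999912729811}
```

View pics/scene0.png

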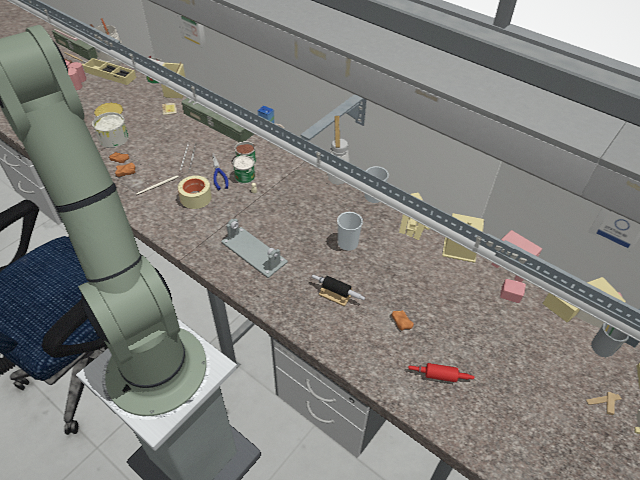

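View pics/side0.png

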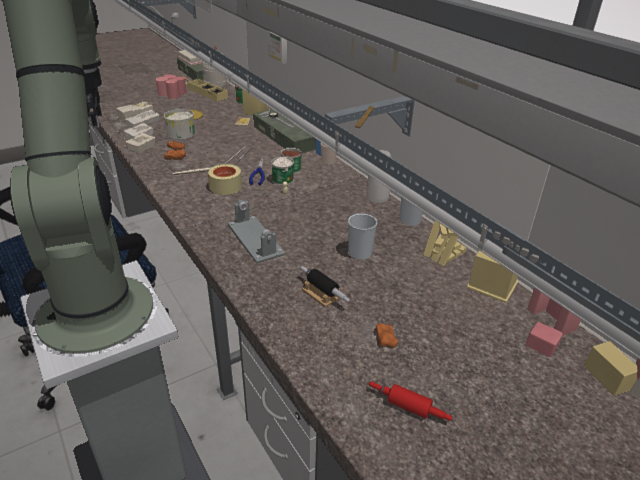

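Scene picture: black roller in its wooden cradle at scene (337,286) and side (323,282). The only look-alike is the red rolling pin at scene (440,372) and side (410,400). I choose the black rubber one. The stand is at scene (254,250), with its cups at (234,230) and (273,262). I'll check this in a close crop.

```bash
python3 - <<'E'
from h import *
a=cv2.imread('pics/scene0.png');b=cv2.imread('pics/side0.png')
c=lambda im,u,v:cv2.resize(im[v-25:v+25,u-33:u+34],(400,300),interpolation=cv2.INTER_CUBIC)
cv2.imwrite('pics/crop1.png',np.vstack([np.hstack([c(a,337,287),c(b,325,285)]),np.hstack([c(a,254,247),c(b,257,230)])]))
fs=[]
for n,im,(u,v) in(('scene',a,(337,287)),('side',b,(325,285))):
    f=optics.grab_frame(n)
    g=im.max(2);m=np.zeros_like(g);m[v-22:v+22,u-30:u+30]=(g[v-22:v+22,u-30:u+30]<45)*255
    k,l,s,ce=cv2.connectedComponentsWithStats(m);i=1+s[1:,4].argmax();print(n,s[i],ce[i])
    print(cv2.minAreaRect(np.argwhere(l==i)[:,::-1].astype(np.float32)))
    fs.append(ray(f,*ce[i]));print(onz(f,*ce[i],40))
print(tri(*fs))
E
```

```text
scene [322 276  29  21 300] [335.52333333 286.14      ]
((335.8836364746094, 285.9803771972656), (27.5992374420166, 12.425383567810059), 23.629379272460938)
[ 511.73808729 -228.57583907   40.        ]
side [307 269  32  28 436] [321.48165138 281.76146789]
((322.0201416015625, 282.1141357421875), (32.76927947998047, 14.582328796386719), 34.99202346801758)
[ 513.81548522 -226.35093678   40.        ]
[ 510.79788464 -229.75253262   43.03391812]
```

View pics/crop1.png

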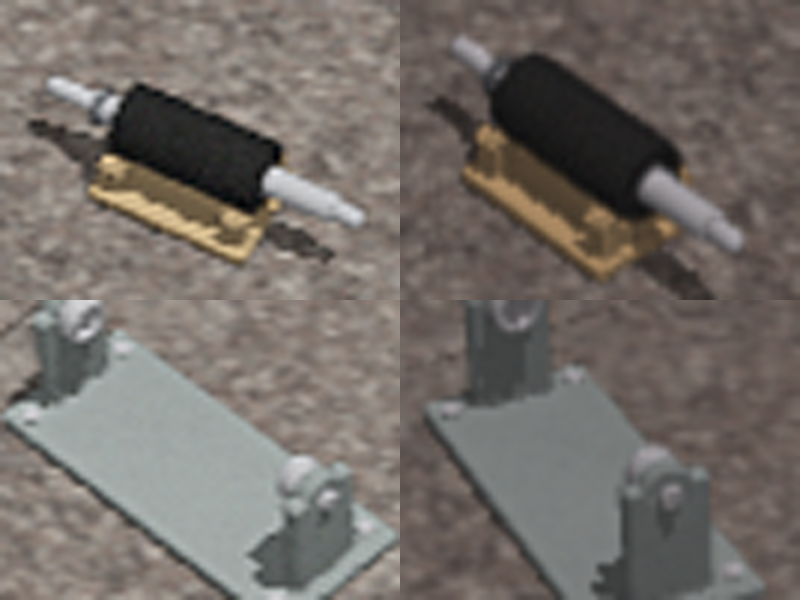

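Top row: black rubber roller in its wooden cradle, confirmed. Its upper-left end (scene ~(229+…), crop (50,85)) has a short shaft and a long thin pin, so it is the sprung end. The lower-right end is the nose. Bottom row: the stand, far cup at crop (85,20) and near cup at crop (300,480).

```bash
python3 - <<'E'
from h import *
A=optics.grab_frame('scene');B=optics.grab_frame('side')
k=5.97
P=dict(pin=((52,83),(460,45)),nose=((360,215),(738,242)))
so=np.array([337-33,287-25]);do=np.array([325-33,285-25])
for n,(s,d) in P.items():
    s=np.array(s)/k+so;d=np.array([d[0]-400,d[1]])/k+do
    print(n,tri(ray(A,*s),ray(B,*d)).round(1),onz(A,*s,36).round(1),onz(B,*d,36).round(1))
so=np.array([254-33,247-25]);do=np.array([257-33,230-25])
for n,(s,d),z in(('far',((85,20),(518,15)),70),('near',((300,478),(650,470)),75),('boltNearBack',((362,522),(730,570)),11),('boltFarFront',((28,412),(450,411)),11),('boltFarBack',((120,345),(572,376)),11)):
    s=np.array(s)/k+so;d=np.array([d[0]-400,d[1]])/k+do
    print(n,tri(ray(A,*s),ray(B,*d)).round(1),onz(A,*s,z).round(1),onz(B,*d,z).round(1))
E
```

```text
pin [ 500.5 -149.9   39.3] [ 500.9 -148.5   36. ] [ 504.2 -145.7   36. ]
nose [ 531.3 -321.9   40.2] [ 533.5 -320.4   36. ] [ 534.7 -317.9   36. ]
far [484.6 162.6  66.4] [482.4 160.   70. ] [482.2 157.2  70. ]
near [414.6 -66.4 -53.8] [ 327.8 -134.7   75. ] [ 369.6 -198.2   75. ]
boltNearBack [ 449.   -77.6 -123.3] [ 358.9 -144.2   11. ] [ 401.8 -204.6   11. ]
boltFarFront [ 398.6  135.6 -150.9] [302.1  33.   11. ] [346.1 -45.8  11. ]
boltFarBack [ 465.4  125.9 -147.6] [363.1  26.6  11. ] [404.5 -51.   11. ]
```

```bash
python3 - <<'E'
from h import *
A=optics.grab_frame('scene');B=optics.grab_frame('side')
k=5.97
so=np.array([254-33,247-25]);do=np.array([257-33,230-25])
Q={}
for n,(s,d),z in(('far',((85,20),(518,15)),70),('near',((300,178),(650,170)),75),('boltNearBack',((362,222),(730,270)),11),('boltFarFront',((28,112),(450,111)),11),('boltFarBack',((120,45),(572,76)),11)):
    s=np.array(s)/k+so;d=np.array([d[0]-400,d[1]])/k+do
    print(n,tri(ray(A,*s),ray(B,*d)).round(1),onz(A,*s,z).round(1),onz(B,*d,z).round(1))
# proposed move: roller above
o=r.observe();from scipy.spatial.transform import Rotation as R
print(o['eef_rot'],o['tool_pos'])
E
cat >> h.py <<'E'
from scipy.spatial.transform import Rotation as R
def delta(pos,rot,cur=None):
    """shift/150 in tool axes, rotvec/(pi/2), from measured pose"""
    o=r.observe() if cur is None else cur
    R0=R.from_euler('xyz',o['eef_rot']);R1=R.from_euler('xyz',rot)
    return (R0.inv().apply(np.array(pos)-o['tool_pos'])/150).round(3),((R0.inv()*R1).as_rotvec()/(np.pi/2)).round(3)
E
python3 -c "
from h import *
print(delta([514,-230,200],[np.pi,0,1.749]))"
```

```text
far [484.6 162.6  66.4] [482.4 160.   70. ] [482.2 157.2  70. ]
near [468.2 -10.1  78.2] [469.2  -8.4  75. ] [471.3  -5.4  75. ]
boltNearBack [505.9 -16.4  11.3] [505.8 -16.3  11. ] [506.3 -15.9  11. ]
boltFarFront [450.  179.7   9.8] [448.3 178.6  11. ] [450.3 178.5  11. ]
boltFarBack [516.6 173.1  13.2] [517.1 174.4  11. ] [518.9 176.6  11. ]
[-3.14145310e+00  4.55233109e-06  2.81770734e+00] [198.87478102 592.47631594 231.23244181]
(array([-3.737, -4.529,  0.209]), array([-0.  ,  0.  ,  0.68]))
```

Stand middle is at about (478,81.5) with its axis azimuth about 1.51. Roller middle is at about (513,-231) with axis azimuth 1.749 and the pin towards +y. Moving above the roller.

Request:
{"op": "step_arm", "data": {
  "deltas": [1, -0.2, -0.2, 0, 0, 0, 0, 1, -0.4, -0.4, 0, 0, 0, 0, 1, -0.6, -0.6, 0, 0, 0, 0, 1, -0.8, -0.8, 0, 0, 0, 0, 1, -1, -1, 0, 0, 0, 0]
}}

```text
t: 1.08
tool_pos: [293.9, 401.3, 231.4]
eef_rot: [3.141, 0.0, 2.818]
contact_force: [1.0, 0.4, 0.4]
width: 85.3
grip_force: 0.0
```

Request:
{"op": "step_arm", "data": {
  "deltas": [1, -0.2, -0.2, 0, 0, 0, 0, 1, -0.4, -0.4, 0, 0, 0, 0, 1, -0.6, -0.6, 0, 0, 0, 0, 1, -0.8, -0.8, 0, 0, 0, 0, 1, -1, -1, 0, 0, 0, 0]
}}

```text
t: 1.7
tool_pos: [388.4, 211.4, 231.5]
eef_rot: [3.141, 0.0, 2.818]
contact_force: [0.2, 0.3, 0.2]
width: 85.5
grip_force: 0.0
```

Request:
{"op": "step_arm", "data": {
  "deltas": [1, -0.2, -0.2, 0, 0, 0, 0, 1, -0.4, -0.4, 0, 0, 0, 0, 1, -0.6, -0.6, 0, 0, 0, 0, 1, -0.8, -0.8, 0, 0, 0, 0, 1, -1, -1, 0, 0, 0, 0]
}}

```text
t: 2.33
tool_pos: [482.9, 21.5, 231.5]
eef_rot: [3.141, 0.0, 2.818]
contact_force: [-0.2, 0.6, 1.5]
width: 85.2
grip_force: 0.0
```

Request:
{"op": "step_arm", "data": {
  "deltas": [1, -0.1, -0.18, 0, 0, 0, 0.08, 1, -0.2, -0.36, 0, 0, 0, 0.16, 1, -0.3, -0.54, 0, 0, 0, 0.24, 1, -0.4, -0.72, 0, 0, 0, 0.32, 1, -0.5, -0.9, 0, 0, 0, 0.4]
}}

```text
t: 2.95
tool_pos: [510.6, -130.1, 231.5]
eef_rot: [3.141, 0.0, 2.185]
contact_force: [-0.1, 0.6, 0.7]
width: 85.5
grip_force: 0.0
```

```bash
python3 -c "
from h import *
o=r.observe();print(o['t'],o['tool_pos'],o['eef_rot']);print(delta([490,-231,190],[np.pi,0,1.749]))"
```

```text
2.95 [ 510.62673902 -130.10201876  231.45352573] [3.14128292e+00 1.85992070e-04 2.18544726e+00]
(array([-0.47 , -0.5  ,  0.276]), array([0.   , 0.   , 0.278]))
```

Request:
{"op": "step_arm", "data": {
  "deltas": [1, -0.13, -0.09, 0.05, 0, 0, 0.07, 1, -0.27, -0.18, 0.1, 0, 0, 0.14, 1, -0.4, -0.27, 0.18, 0, 0, 0.21, 1, -0.56, -0.375, 0.27, 0, 0, 0.278, 1, -0.56, -0.375, 0.27, 0, 0, 0.278]
}}

```text
t: 3.58
tool_pos: [512.5, -231.9, 190.0]
eef_rot: [-3.14, 0.0, 1.749]
contact_force: [0.1, 1.1, -0.5]
width: 85.7
grip_force: 0.0
```

```bash
python3 - <<'E'
from h import *
f=grab('wrist','w1.png');o=r.observe();print(o['tool_pos'],o['eef_rot'],f['extrinsics'].round(3).tolist())
print(proj(f,[513,-231,36],True))
E
```

```text
[ 512.99939317 -230.68561256  190.44492248] [-3.14069012e+00 -1.99579978e-05  1.75219743e+00] [[0.984, 0.172, 0.044, 501.651], [0.178, -0.95, -0.257, -166.642], [-0.002, 0.261, -0.965, 332.624], [0.0, 0.0, 0.0, 1.0]]
[322.90293367 217.40530859]
```

View pics/w1.png

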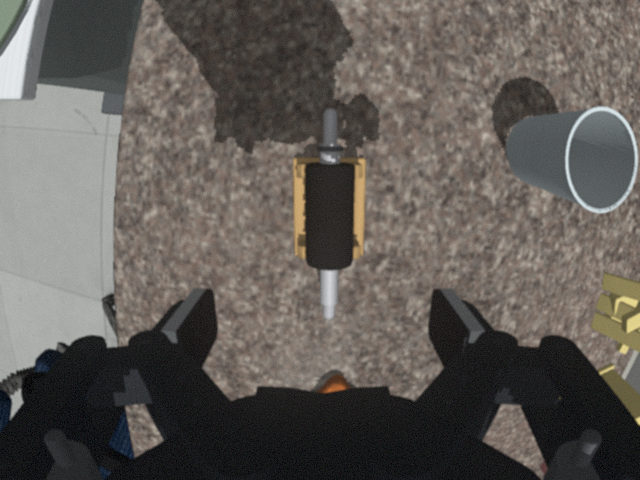

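The wrist view shows the roller in line with the tool: pin tip (330,110), collar about (330,150), sleeve rows 160–268, nose tip (329,318), column about 330. Pale cup and stand are clear.

```bash
python3 - <<'E'
from h import *
f=grab('wrist');im=f['color'];o=r.observe()
g=im.max(2).astype(int)
print('row profile col330',[(v,g[v,327:333].mean().astype(int)) for v in list(range(100,172,2))+list(range(256,326,2))])
for v in (180,200,220,240):
    c=np.where(g[v,300:360]<45)[0]+300;print(v,c.min(),c.max(), onz(f,(c.min()+c.max())/2,v,40,True).round(1))
print('pin',onz(f,330,110,36,True),'nose',onz(f,329,318,36,True))
for v,z in((268,56),(160,30),(160,36),(152,36),(303,40)):print(v,z,onz(f,329.5,v,z,True))
print(o['tool_pos'])
E
```

```text
row profile col330 [(100, np.int64(64)), (102, np.int64(66)), (104, np.int64(64)), (106, np.int64(60)), (108, np.int64(60)), (110, np.int64(83)), (112, np.int64(103)), (114, np.int64(108)), (116, np.int64(110)), (118, np.int64(109)), (120, np.int64(109)), (122, np.int64(110)), (124, np.int64(108)), (126, np.int64(110)), (128, np.int64(108)), (130, np.int64(109)), (132, np.int64(109)), (134, np.int64(107)), (136, np.int64(106)), (138, np.int64(106)), (140, np.int64(132)), (142, np.int64(153)), (144, np.int64(116)), (146, np.int64(105)), (148, np.int64(75)), (150, np.int64(51)), (152, np.int64(65)), (154, np.int64(104)), (156, np.int64(121)), (158, np.int64(193)), (160, np.int64(204)), (162, np.int64(179)), (164, np.int64(105)), (166, np.int64(48)), (168, np.int64(40)), (170, np.int64(44)), (256, np.int64(46)), (258, np.int64(47)), (260, np.int64(48)), (262, np.int64(46)), (264, np.int64(45)), (266, np.int64(49)), (268, np.int64(45)), (270, np.int64(66)), (272, np.int64(176)), (274, np.int64(205)), (276, np.int64(203)), (278, np.int64(203)), (280, np.int64(202)), (282, np.int64(203)), 
[... 297 characters left out ...]
t64(185)), (312, np.int64(187)), (314, np.int64(185)), (316, np.int64(181)), (318, np.int64(169)), (320, np.int64(147)), (322, np.int64(149)), (324, np.int64(142))]
180 305 351 [ 511.8 -198.3   40. ]
200 305 351 [ 514.8 -214.1   40. ]
220 306 350 [ 517.8 -230.2   40. ]
240 306 350 [ 520.9 -246.8   40. ]
pin [ 503.27763151 -143.23302782   36.        ] nose [ 535.60923496 -319.26610267   36.        ]
268 56 [ 525.33362873 -264.81741456   56.        ]
160 30 [ 510.36995277 -183.01629196   30.        ]
160 36 [ 510.2002821  -182.66959447   36.        ]
152 36 [ 509.02504317 -176.36520208   36.        ]
303 40 [ 532.796763   -302.54142476   40.        ]
[ 513.32470703 -229.91883777  190.77938508]
```

Spindle is about 7 mm towards the nose end (pin tip ≈43 mm and nose tip ≈53 mm from the sleeve ends). Sleeve middle is about (518,-226.5). Descending.

Request:
{"op": "step_arm", "data": {
  "deltas": [1, 0.022, 0.039, 0.15, 0, 0, 0, 1, 0.022, 0.039, 0.35, 0, 0, 0, 1, 0.022, 0.039, 0.55, 0, 0, 0, 1, 0.022, 0.039, 0.7, 0, 0, 0, 1, 0.022, 0.039, 0.8, 0, 0, 0]
}}

```text
t: 4.3
tool_pos: [518.7, -224.9, 70.3]
eef_rot: [3.142, -0.001, 1.755]
contact_force: [-0.2, 0.6, -0.6]
width: 85.4
grip_force: 0.0
```

Request:
{"op": "step_arm", "data": {
  "deltas": [1, 0, 0, 0.1, 0, 0, 0, 1, 0, 0, 0.2, 0, 0, 0, 1, 0, 0, 0.28, 0, 0, 0, 1, 0, 0, 0.34, 0, 0, 0, 1, 0, 0, 0.37, 0, 0, 0]
}}

```text
t: 4.92
tool_pos: [518.4, -225.9, 14.8]
eef_rot: [-3.141, -0.0, 1.753]
contact_force: [0.2, 0.4, 0.3]
width: 85.5
grip_force: 0.0
```

```bash
python3 - <<'E'
from h import *
f=grab('side','s2.png');o=r.observe();print(o['tool_pos'],o['eef_rot'],o['contact_force'],o['joint_pos'].round(2))
b=f['color'];cv2.imwrite('pics/s2c.png',cv2.resize(b[220:350,240:413],(798,600)))
E
```

```text
[ 518.25831528 -225.87343094   14.58674702] [-3.14108161e+00 -2.39578878e-04  1.75270056e+00] [-0.83116247  1.18851814 -0.75879896] [ 0.08  0.78  0.32  1.9  -0.45  0.53  0.89]
```

View pics/s2c.png

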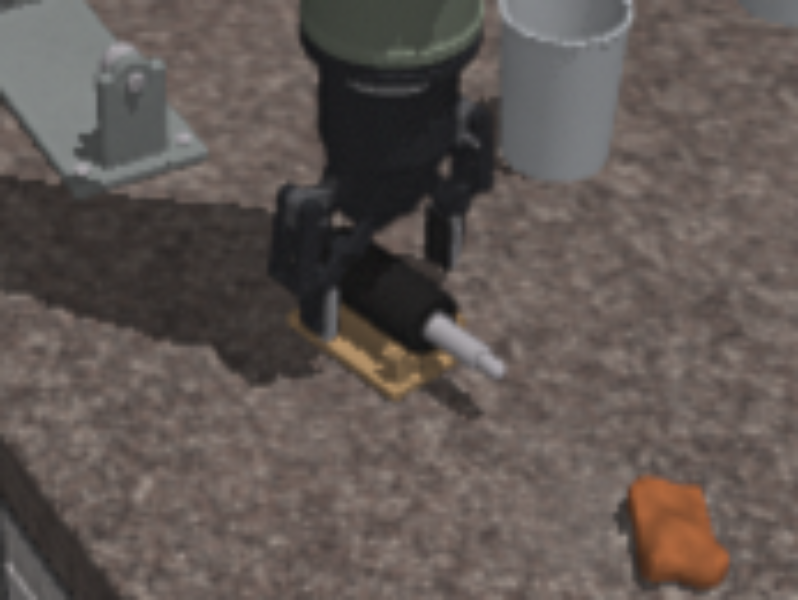

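The fingers straddle the sleeve's middle (crop (320,300) and (440,240)), with the nose at crop (500,370). Closing.

Request:
{"op": "step_arm", "data": {
  "deltas": [0.3, 0, 0, 0, 0, 0, 0, 0, 0, 0, 0, 0, 0, 0, -0.5, 0, 0, 0, 0, 0, 0, -1, 0, 0, 0, 0, 0, 0, -1, 0, 0, 0, 0, 0, 0],
  "force": 70
}}

```text
t: 5.6
tool_pos: [517.0, -226.3, 15.9]
eef_rot: [-3.14, -0.001, 1.752]
contact_force: [-11.5, -0.2, 17.2]
width: 38.4
grip_force: 68.2
```

Request:
{"op": "step_arm", "data": {
  "deltas": [-1, 0, 0, 0, 0, 0, 0, -1, 0, 0, 0, 0, 0, 0, -1, 0, 0, 0, 0, 0, 0, -1, 0, 0, 0, 0, 0, 0, -1, 0, 0, 0, 0, 0, 0]
}}

```text
t: 6.22
tool_pos: [517.1, -226.3, 15.9]
eef_rot: [-3.14, -0.001, 1.752]
contact_force: [-11.4, 0.7, 16.6]
width: 38.4
grip_force: 68.2
```

Request:
{"op": "step_arm", "data": {
  "deltas": [-1, 0, 0, -0.05, 0, 0, 0, -1, 0, 0, -0.15, 0, 0, 0, -1, 0, 0, -0.35, 0, 0, 0, -1, 0, 0, -0.6, 0, 0, 0, -1, 0, 0, -0.85, 0, 0, 0]
}}

```text
t: 6.85
tool_pos: [518.5, -225.8, 144.9]
eef_rot: [3.141, 0.0, 1.753]
contact_force: [0.8, -0.6, -2.7]
width: 38.7
grip_force: 70.6
```

```bash
python3 - <<'E'
from h import *
o=r.observe();print(o['t'],o['tool_pos'],o['eef_rot'],o['contact_force'],o['width'])
f=grab('wrist','w3.png');im=f['color']
print(delta([480,70,160],[np.pi,0,1.511]))
E
```

```text
6.85 [ 518.5310171  -225.78588925  144.85679918] [3.14101134e+00 2.10937668e-04 1.75281559e+00] [ 0.79194747 -0.60897047 -2.72081399] 38.6624384973067
(array([ 1.995,  0.094, -0.076]), array([0.004, 0.001, 0.154]))
```

View pics/w3.png

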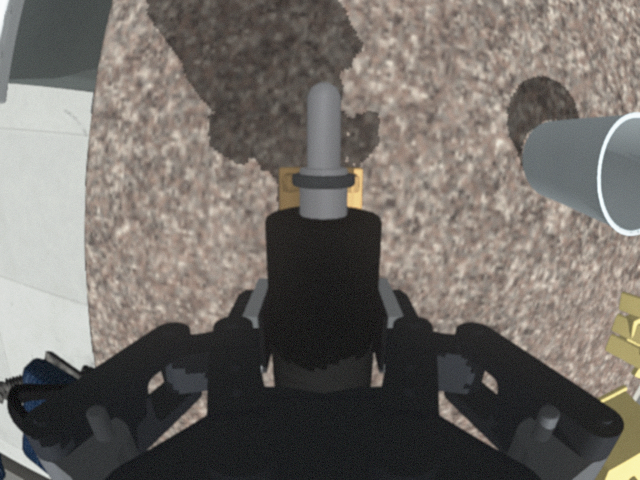

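The roller is held level. Pin tip (323,83), collar (323,180), sleeve end about row 210. Fixing its geometry in the tool frame and planning the move above the stand.

```bash
cat >> h.py <<'E'
def totool(f,u,v,dz,o=None):
    o=o or r.observe();p=onz(f,u,v,o['tool_pos'][2]+dz,True)
    return R.from_euler('xyz',o['eef_rot']).inv().apply(p-o['tool_pos'])
E
python3 - <<'E'
from h import *
f=optics.grab_frame('wrist');im=f['color'];g=im.max(2).astype(int);o=r.observe()
print([(v,g[v,320:326].mean().astype(int)) for v in range(76,92,2)])
for v in (100,120,140,155):
    row=g[v,295:350]; print(v,row.tolist()) if v==120 else 0
for dz in(19,21,23):print(dz,totool(f,323,82,dz,o).round(1),totool(f,323,150,dz,o).round(1))
T=f['extrinsics'];Rt=R.from_euler('xyz',o['eef_rot']).inv()
print('cam in tool',Rt.apply(T[:3,3]-o['tool_pos']).round(1))
# side: pin tip predicted
B=grab('side','s4.png')
Rm=R.from_euler('xyz',o['eef_rot'])
for dz in(19,21,23):print(proj(B,o['tool_pos']+Rm.apply([totool(f,323,82,dz,o)[0],0,-dz])))
E
```

```text
[(76, np.int64(89)), (78, np.int64(96)), (80, np.int64(105)), (82, np.int64(112)), (84, np.int64(125)), (86, np.int64(130)), (88, np.int64(134)), (90, np.int64(136))]
120 [70, 71, 77, 86, 95, 93, 97, 91, 82, 83, 79, 82, 90, 104, 116, 118, 120, 118, 129, 132, 131, 130, 138, 140, 137, 142, 146, 145, 141, 139, 139, 142, 140, 133, 134, 133, 130, 124, 123, 124, 120, 124, 118, 117, 113, 98, 88, 87, 82, 83, 87, 81, 79, 81, 81]
19 [ 84.6   0.7 -19.2] [ 61.5   0.7 -19.2]
21 [ 84.3   0.7 -21.2] [ 61.6   0.7 -21.2]
23 [ 84.    0.7 -23.2] [ 61.7   0.7 -23.2]
cam in tool [  65.9    0.6 -144.8]
[301.93194269 226.41875394]
[302.00802588 225.80822197]
[302.08425822 225.19649321]
```

Request:
{"op": "step_arm", "data": {
  "deltas": [-1, 0.1, 0, 0, 0, 0, 0, -1, 0.3, 0.01, 0, 0, 0, 0, -1, 0.5, 0.015, 0, 0, 0, 0, -1, 0.71, 0.02, 0, 0, 0, 0, -1, 0.918, 0.025, 0, 0, 0, 0]
}}

```text
t: 7.62
tool_pos: [496.2, -87.8, 141.9]
eef_rot: [-3.14, -0.001, 1.753]
contact_force: [-0.0, 0.5, -2.4]
width: 38.1
grip_force: 70.9
```

Request:
{"op": "step_arm", "data": {
  "deltas": [-1, 0.21, 0.005, -0.01, 0, 0, 0.03, -1, 0.42, 0.01, -0.02, 0, 0, 0.06, -1, 0.62, 0.015, -0.033, 0, 0, 0.1, -1, 0.8, 0.02, -0.033, 0, 0, 0.135, -1, 0.918, 0.025, -0.033, 0, 0, 0.154]
}}

```text
t: 8.25
tool_pos: [474.6, 48.3, 146.9]
eef_rot: [-3.14, 0.0, 1.511]
contact_force: [-0.6, -0.1, -2.5]
width: 38.2
grip_force: 70.8
```

```bash
python3 - <<'E'
from h import *
f=grab('wrist','w5.png');o=r.observe();print(o['t'],o['tool_pos'],o['eef_rot'],o['contact_force'])
print(proj(f,[478+.06*78.5,81.5+78.5*.998,70],True))
cv2.imwrite('pics/w5c.png',cv2.resize(f['color'][0:240,160:480],(800,600)))
E
```

```text
8.3 [474.45712153  50.18823233 146.75360813] [-3.13918739e+00 -4.07343285e-04  1.51156990e+00] [ 0.75903706  3.93308317 -2.69787077]
[324.49858668  60.85010617]
```

View pics/w5c.png

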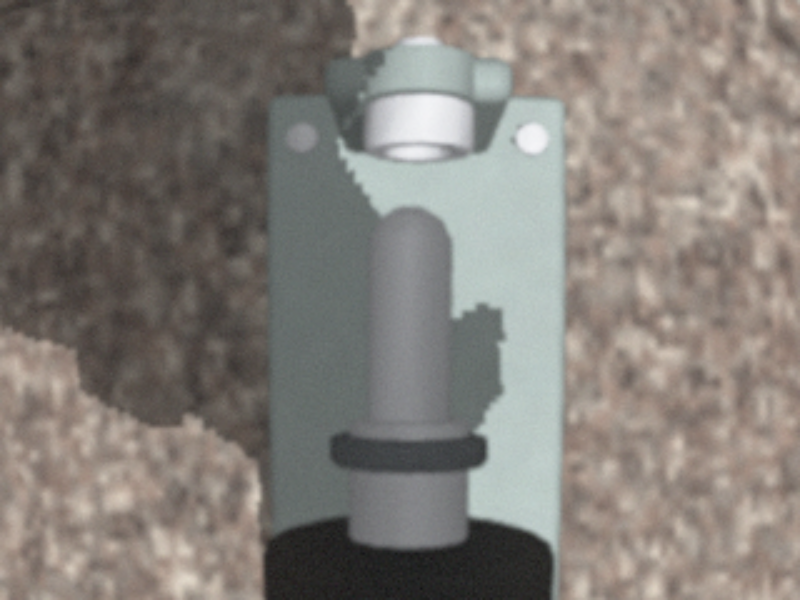

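The close view shows the far cup's rim centre near crop (418,153) = full (327,61), base plate edges at crop x 270 and 565, and the pin centred at crop x 411 with its tip at row 207. Pin and cup are nearly in line.

```bash
python3 - <<'E'
from h import *
f=grab('wrist','w6.png');im=f['color'];o=r.observe();print(o['t'],o['tool_pos'],o['eef_rot'],o['contact_force'])
g=im.max(2).astype(int)
for v in(45,50,55,58):
    row=g[v,295:355];print(v,row.tolist())
print('col327',[(v,g[v,325:331].mean().astype(int)) for v in range(30,70)])
hsv=cv2.cvtColor(im,cv2.COLOR_BGR2HSV)
# plate: greenish hue
m=((hsv[...,0]>60)&(hsv[...,0]<100)&(hsv[...,1]>15)).astype(np.uint8)
for v in(70,90,110,130,150,170,190):
    c=np.where(m[v,250:400])[0]+250;print(v,c.min(),c.max(),onz(f,c.min(),v,10,True).round(1),onz(f,c.max()+1,v,10,True).round(1))
E
```

```text
8.35 [474.74149414  48.75006802 146.86820263] [-3.13951610e+00  4.81240150e-05  1.51362538e+00] [ 0.86987342 -0.21780702 -2.09030294]
45 [83, 77, 88, 81, 80, 79, 86, 88, 94, 100, 108, 114, 121, 134, 149, 171, 180, 191, 197, 196, 204, 208, 213, 219, 220, 224, 226, 229, 232, 233, 237, 238, 239, 242, 243, 245, 245, 245, 243, 242, 241, 238, 237, 237, 235, 232, 231, 229, 225, 221, 214, 207, 196, 172, 140, 118, 108, 111, 114, 111]
50 [87, 84, 82, 94, 100, 97, 95, 85, 86, 80, 87, 106, 127, 150, 161, 176, 183, 188, 196, 198, 205, 209, 212, 221, 222, 229, 231, 232, 236, 238, 240, 240, 243, 243, 245, 246, 244, 243, 242, 241, 240, 236, 236, 234, 234, 229, 229, 229, 224, 217, 212, 210, 194, 187, 166, 136, 112, 108, 108, 108]
55 [107, 95, 85, 82, 78, 79, 84, 84, 83, 79, 85, 113, 138, 151, 165, 176, 188, 192, 199, 205, 207, 217, 222, 225, 229, 233, 233, 236, 237, 238, 241, 239, 242, 243, 242, 243, 244, 243, 240, 239, 237, 236, 234, 233, 233, 231, 226, 226, 221, 217, 210, 203, 192, 184, 160, 130, 106, 110, 105, 111]
58 [135, 163, 140, 101, 84, 85, 85, 89, 75, 80, 94, 117, 141, 153, 167, 183, 188, 1
[... 723 characters left out ...]
), (54, np.int64(241)), (55, np.int64(241)), (56, np.int64(241)), (57, np.int64(241)), (58, np.int64(239)), (59, np.int64(223)), (60, np.int64(194)), (61, np.int64(211)), (62, np.int64(232)), (63, np.int64(239)), (64, np.int64(238)), (65, np.int64(234)), (66, np.int64(213)), (67, np.int64(175)), (68, np.int64(175)), (69, np.int64(195))]
70 268 385 [440.9 170.5  10. ] [528.8 165.6  10. ]
90 268 385 [440.1 155.   10. ] [527.8 150.1  10. ]
110 268 385 [439.1 139.7  10. ] [527.  134.8  10. ]
130 269 384 [438.8 124.5  10. ] [525.5 119.6  10. ]
150 269 384 [437.8 109.4  10. ] [524.8 104.4  10. ]
170 269 384 [436.6  94.2  10. ] [524.3  89.2  10. ]
190 274 382 [439.2  78.6  10. ] [522.2  73.9  10. ]
```

```bash
python3 - <<'E'
from h import *
f=optics.grab_frame('wrist');o=r.observe();o['tool_pos']=np.array([474.7,48.6,146.9]);o['eef_rot']=np.array([-3.1410,0,1.512])
Z=lambda u,v,z:totool(f,u,v,z-o['tool_pos'][2],o).round(1)
print('rim top',Z(327.5,59.5,83),'cup axis',Z(328.2,50,74),Z(328.2,55,74),'back',Z(327.5,39,84), 'plate edge end',Z(327,39.5,10))
g=f['color'].max(2).astype(int)
print('tip',Z(324.4,82.5,167.7),'mid pin',Z(324.4,140,167.7))
print([ (v,g[v,321:328].mean().astype(int)) for v in range(76,92,1)]); print(g[120,300:350].tolist())
E
```

```text
rim top [110.1   2.9  63.9] cup axis [117.8   3.4  72.9] [114.7   3.4  72.9] back [121.9   2.9  62.9] plate edge end [141.4   3.3 136.9]
tip [ 84.4   1.  -20.8] mid pin [ 65.4   1.1 -20.8]
[(76, np.int64(201)), (77, np.int64(200)), (78, np.int64(199)), (79, np.int64(202)), (80, np.int64(201)), (81, np.int64(194)), (82, np.int64(170)), (83, np.int64(139)), (84, np.int64(128)), (85, np.int64(131)), (86, np.int64(133)), (87, np.int64(136)), (88, np.int64(137)), (89, np.int64(139)), (90, np.int64(138)), (91, np.int64(141))]
[108, 114, 109, 112, 110, 112, 109, 110, 110, 119, 126, 124, 126, 127, 127, 135, 139, 140, 141, 137, 146, 143, 143, 145, 144, 145, 137, 137, 138, 132, 133, 133, 131, 127, 126, 124, 125, 119, 117, 121, 143, 177, 197, 194, 198, 202, 202, 196, 201, 198]
```

Request:
{"op": "step_arm", "data": {
  "deltas": [-1, 0.02, 0.003, 0.04, 0, -0.02, 0, -1, 0.05, 0.007, 0.1, 0, -0.05, 0, -1, 0.08, 0.012, 0.18, 0, -0.08, 0, -1, 0.105, 0.015, 0.24, 0, -0.1, 0, -1, 0.115, 0.015, 0.267, 0, -0.111, 0]
}}

```text
t: 9.02
tool_pos: [479.1, 63.5, 107.0]
eef_rot: [-3.141, 0.176, 1.512]
contact_force: [0.3, 0.6, -1.8]
width: 38.3
grip_force: 70.7
```

```bash
python3 - <<'E'
from h import *
f=grab('wrist','w7.png');o=r.observe();print(o['t'],o['tool_pos'],o['eef_rot'],o['contact_force'])
R0=R.from_euler('xyz',[np.pi,0,1.512]);A=np.array([474.7,48.6,146.9])
print('A-frame shift',R0.inv().apply(o['tool_pos']-A).round(1),((R0.inv()*R.from_euler('xyz',o['eef_rot'])).as_rotvec()/np.pi*180).round(2))
Rm=R.from_euler('xyz',o['eef_rot'])
print('pred tip px',proj(f,o['tool_pos']+Rm.apply([84.4,1,-20.8]),True),'pred cup top rim',proj(f,A+R0.apply([110.1,2.9,63.9]),True),'cup axis',proj(f,A+R0.apply([114.7,3.3,72.9]),True))
cv2.imwrite('pics/w7c.png',cv2.resize(f['color'][0:240,160:480],(800,600)))
print((R0*R.from_rotvec([0,-.111*np.pi/2,0])).as_euler('xyz'))
E
```

```text
9.075 [478.9995963   63.83470083 106.75033213] [-3.14054511  0.17673551  1.51199888] [-0.02919145  1.95452903 -3.66633315]
A-frame shift [15.5  3.4 40.1] [ 6.000e-02 -1.013e+01  1.000e-02]
pred tip px [323.70300496  81.04047105] pred cup top rim [319.75249077  59.99363457] cup axis [320.88301508  50.08368939]
[-3.14159265  0.17435839  1.512     ]
```

View pics/w7c.png

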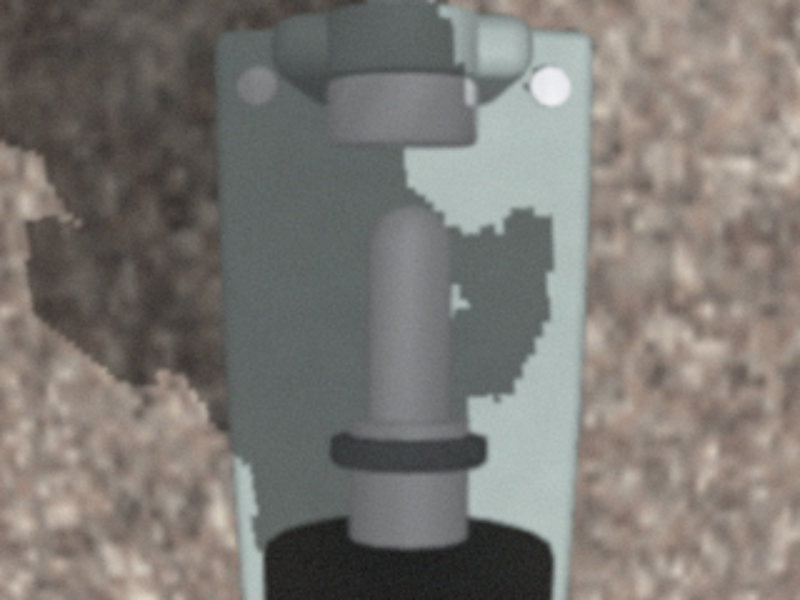

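The pin (crop x 411) is about 1.2 mm right of the cup (crop x 402). The gap to the rim is clear. Correcting and descending to cup height.

Request:
{"op": "step_arm", "data": {
  "deltas": [-1, 0.008, -0.004, 0.05, 0, 0, 0, -1, 0.021, -0.008, 0.12, 0, 0, 0, -1, 0.035, -0.008, 0.2, 0, 0, 0, -1, 0.045, -0.008, 0.255, 0, 0, 0, -1, 0.049, -0.008, 0.28, 0, 0, 0]
}}

```text
t: 9.7
tool_pos: [477.9, 63.2, 64.5]
eef_rot: [-3.141, 0.175, 1.511]
contact_force: [0.1, -0.5, -1.6]
width: 38.4
grip_force: 70.7
```

Request:
{"op": "step_arm", "data": {
  "deltas": [-1, 0, 0, 0, 0, 0, 0, -1, 0, 0, 0, 0, 0, 0, -1, 0, 0, 0, 0, 0, 0, -1, 0, 0, 0, 0, 0, 0, -1, 0, 0, 0, 0, 0, 0]
}}

```text
t: 10.32
tool_pos: [478.1, 63.5, 65.1]
eef_rot: [3.142, 0.174, 1.511]
contact_force: [0.0, 0.0, -1.5]
width: 38.1
grip_force: 70.7
```

```bash
python3 - <<'E'
from h import *
f=grab('wrist','w8.png');o=r.observe();print(o['t'],o['tool_pos'],o['eef_rot'],o['contact_force'])
R0=R.from_euler('xyz',[np.pi,0,1.512]);A=np.array([474.7,48.6,146.9])
print('A-frame shift',R0.inv().apply(o['tool_pos']-A).round(1))
S=grab('side');b=S['color'][170:290,190:350];w=f['color'][0:200,190:460]
cv2.imwrite('pics/c8.png',np.hstack([cv2.resize(w,(400,296)),cv2.resize(b,(400,296))]))
print(proj(f,A+R0.apply([110.5,3,63.9]),True))
E
```

```text
10.375 [478.1071678   63.4484226   65.11854295] [3.14155858 0.17431867 1.51086952] [-0.12425234 -0.25188078 -2.64384283]
A-frame shift [15.   2.5 81.8]
[322.08180643  53.94893452]
```

View pics/c8.png

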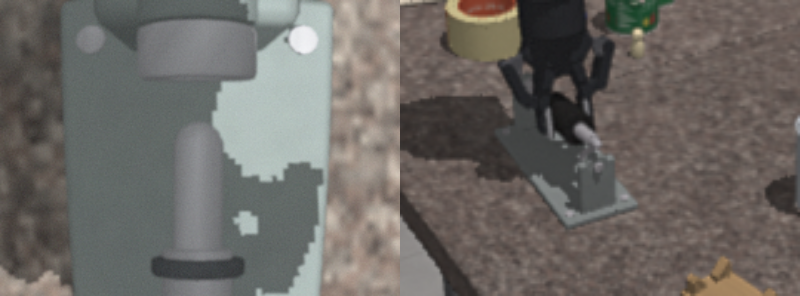

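In the close view the pin (x≈198) and the cup (x≈197) are in line, tip clear of the rim. The side view shows the nose above the near cup. Advancing the pin into the cup.

Request:
{"op": "step_arm", "data": {
  "deltas": [-1, 0.01, 0, 0.005, 0, 0, 0, -1, 0.03, 0, 0.005, 0, 0, 0, -1, 0.05, 0, 0.001, 0, 0, 0, -1, 0.07, 0, -0.003, 0, 0, 0, -1, 0.084, 0, -0.005, 0, 0, 0]
}}

```text
t: 11.05
tool_pos: [478.9, 76.2, 63.6]
eef_rot: [3.142, 0.174, 1.511]
contact_force: [-0.3, 0.0, -2.0]
width: 38.2
grip_force: 70.7
```

Request:
{"op": "step_arm", "data": {
  "deltas": [-1, 0.004, 0, -0.001, 0, 0, 0, -1, 0.008, 0, -0.0015, 0, 0, 0, -1, 0.01, 0, -0.0015, 0, 0, 0, -1, 0.01, 0, -0.0015, 0, 0, 0, -1, 0.01, 0, -0.0015, 0, 0, 0]
}}

```text
t: 11.68
tool_pos: [478.9, 77.4, 63.6]
eef_rot: [3.142, 0.174, 1.511]
contact_force: [-0.1, 0.7, -2.7]
width: 38.1
grip_force: 70.7
```

```bash
cat > st.py <<'E'
from h import *
o=r.observe()
R0=R.from_euler('xyz',[np.pi,0,1.512]);A=np.array([474.7,48.6,146.9])
Rm=R.from_euler('xyz',o['eef_rot'])
print(o['t'],'A',R0.inv().apply(o['tool_pos']-A).round(1),'freetip',R0.inv().apply(o['tool_pos']-A+Rm.apply([84.4,1,-20.8])).round(1),'nose',R0.inv().apply(o['tool_pos']-A+Rm.apply([-95.6,1,-20.8])).round(1),'F(A)',R0.inv().apply(o['contact_force']).round(1),'M',R0.inv().apply(o['torque']).round(2),'rot',(R0.inv()*Rm).as_rotvec().round(3))
E
python3 st.py
```

```text
11.675 A [29.   2.5 83.3] freetip [115.7   3.6  77.5] nose [-61.5   3.4  46.2] F(A) [ 0.7 -0.1  2.7] M [ 0.03  0.29 -0.01] rot [ 0.    -0.174  0.001]
```

Request:
{"op": "step_arm", "data": {
  "deltas": [-1, 0.008, 0, -0.001, 0, 0, 0, -1, 0.016, 0, -0.003, 0, 0, 0, -1, 0.024, 0, -0.004, 0, 0, 0, -1, 0.03, 0, -0.005, 0, 0, 0, -1, 0.03, 0, -0.005, 0, 0, 0]
}}

```text
t: 12.3
tool_pos: [479.2, 82.0, 63.5]
eef_rot: [-3.142, 0.174, 1.511]
contact_force: [-0.9, -0.4, -2.4]
width: 38.4
grip_force: 70.7
```

```bash
python3 st.py
```

```text
12.3 A [33.6  2.5 83.4] freetip [120.4   3.6  77.5] nose [-56.9   3.4  46.3] F(A) [-0.4 -0.9  2.4] M [-0.03  0.29  0.03] rot [ 0.    -0.174  0.001]
```

Request:
{"op": "step_arm", "data": {
  "deltas": [-1, 0.007, 0, 0, 0, 0, 0, -1, 0.014, 0, 0, 0, 0, 0, -1, 0.021, 0, 0, 0, 0, 0, -1, 0.027, 0, 0, 0, 0, 0, -1, 0.027, 0, 0, 0, 0, 0]
}}

```text
t: 12.92
tool_pos: [479.4, 85.9, 62.8]
eef_rot: [-3.142, 0.175, 1.511]
contact_force: [0.4, -3.3, -2.1]
width: 38.5
grip_force: 70.7
```

```bash
python3 st.py
```

```text
12.925 A [37.5  2.5 84.1] freetip [124.2   3.6  78.3] nose [-53.1   3.4  47. ] F(A) [-3.3  0.6  2.1] M [-0.09 -0.44  0.01] rot [ 0.    -0.175  0.001]
```

Contact: 3.3 N axial (about 3 mm pressed in). Pressing on.

Request:
{"op": "step_arm", "data": {
  "deltas": [-1, 0.012, 0, 0, 0, 0, 0, -1, 0.025, 0, 0, 0, 0, 0, -1, 0.037, 0, 0, 0, 0, 0, -1, 0.047, 0, 0, 0, 0, 0, -1, 0.047, 0, 0, 0, 0, 0]
}}

```text
t: 13.55
tool_pos: [479.8, 92.4, 61.6]
eef_rot: [-3.142, 0.175, 1.51]
contact_force: [0.2, -7.6, -1.0]
width: 38.5
grip_force: 70.7
```

```bash
python3 st.py;python3 st.py; python3 st.py
```

```text
13.55 A [44.1  2.5 85.3] freetip [130.8   3.7  79.5] nose [-46.4   3.4  48.2] F(A) [-7.5  0.6  1. ] M [-0.11 -1.38 -0.  ] rot [ 0.    -0.175  0.002]
13.55 A [44.1  2.5 85.3] freetip [130.8   3.7  79.5] nose [-46.4   3.4  48.2] F(A) [-7.5  0.6  1. ] M [-0.11 -1.38 -0.  ] rot [ 0.    -0.175  0.002]
13.55 A [44.1  2.5 85.3] freetip [130.8   3.7  79.5] nose [-46.4   3.4  48.2] F(A) [-7.5  0.6  1. ] M [-0.11 -1.38 -0.  ] rot [ 0.    -0.175  0.002]
```

Request:
{"op": "step_arm", "data": {
  "deltas": [-1, 0.01, 0, 0, 0, 0, 0, -1, 0.02, 0, 0, 0, 0, 0, -1, 0.03, 0, 0, 0, 0, 0, -1, 0.037, 0, 0, 0, 0, 0, -1, 0.037, 0, 0, 0, 0, 0]
}}

```text
t: 14.18
tool_pos: [480.0, 97.3, 60.7]
eef_rot: [-3.141, 0.176, 1.51]
contact_force: [0.3, -11.8, 0.0]
width: 38.6
grip_force: 70.8
```

Request:
{"op": "step_arm", "data": {
  "deltas": [-1, 0, 0, 0, 0, 0, 0, -1, 0, 0, 0, 0, 0, 0, -1, 0, 0, 0, 0, 0, 0, -1, 0, 0, 0, 0, 0, 0, -1, 0, 0, 0, 0, 0, 0]
}}

```text
t: 14.8
tool_pos: [480.0, 97.2, 60.7]
eef_rot: [-3.141, 0.176, 1.51]
contact_force: [-0.2, -11.3, -0.2]
width: 38.1
grip_force: 70.8
```

```bash
python3 st.py
```

```text
14.8 A [48.9  2.5 86.2] freetip [135.6   3.7  80.5] nose [-41.6   3.3  49. ] F(A) [-11.3   0.5   0.2] M [-0.06 -1.96 -0.01] rot [ 0.    -0.176  0.002]
```

About 15 mm pressed in at 11.5 N, not solid. Now swinging the nose down about the pin tip, halfway first.

Request:
{"op": "step_arm", "data": {
  "deltas": [-1, 0.006, 0, 0.011, 0, 0.017, 0, -1, 0.012, 0, 0.022, 0, 0.034, 0, -1, 0.018, 0, 0.033, 0, 0.051, 0, -1, 0.0234, 0, 0.044, 0, 0.0676, 0, -1, 0.0234, 0, 0.044, 0, 0.0676, 0]
}}

```text
t: 15.42
tool_pos: [480.1, 99.0, 53.5]
eef_rot: [-3.141, 0.069, 1.509]
contact_force: [0.0, -12.3, -1.8]
width: 38.3
grip_force: 70.7
```

```bash
python3 st.py
```

```text
15.425 A [50.6  2.5 93.4] freetip [136.2   3.7  78.5] nose [-43.3   3.2  66. ] F(A) [-12.3   0.8   1.8] M [-0.03 -2.33 -0.04] rot [ 0.    -0.069  0.003]
```

Request:
{"op": "step_arm", "data": {
  "deltas": [-1, 0.004, 0, 0.007, 0, 0.011, 0, -1, 0.008, 0, 0.014, 0, 0.022, 0, -1, 0.011, 0, 0.021, 0, 0.033, 0, -1, 0.014, 0, 0.0278, 0, 0.044, 0, -1, 0.014, 0, 0.0278, 0, 0.044, 0]
}}

```text
t: 16.05
tool_pos: [480.2, 100.8, 49.1]
eef_rot: [-3.141, 0.0, 1.509]
contact_force: [-1.1, -11.8, -3.5]
width: 38.2
grip_force: 70.7
```

```bash
python3 - <<'E'
import runpy;runpy.run_path('st.py')
from h import *
S=grab('side');C=grab('scene');W=grab('wrist')
c=lambda f,u,v:cv2.resize(f['color'][v-25:v+35,u-40:u+40],(400,300),interpolation=cv2.INTER_CUBIC)
cv2.imwrite('pics/c9.png',np.hstack([c(S,268,238),c(C,272,255)]));cv2.imwrite('pics/w9.png',W['color'])
E
```

```text
16.05 A [52.5  2.5 97.8] freetip [136.9   3.7  77. ] nose [-43.1   3.2  77. ] F(A) [-11.8  -0.4   3.5] M [ 0.05 -2.49 -0.01] rot [ 0.    -0.     0.003]
```

Level, 12 N, no rim contact. Letting the spring out in small steps.

Request:
{"op": "step_arm", "data": {
  "deltas": [-1, -0.006, 0, 0, 0, 0, 0, -1, -0.012, 0, 0, 0, 0, 0, -1, -0.018, 0, 0, 0, 0, 0, -1, -0.024, 0, 0, 0, 0, 0, -1, -0.024, 0, 0, 0, 0, 0]
}}

```text
t: 16.82
tool_pos: [480.1, 97.8, 49.1]
eef_rot: [-3.141, 0.0, 1.51]
contact_force: [-0.5, -10.1, -3.5]
width: 38.1
grip_force: 70.7
```

```bash
python3 st.py
```

```text
16.825 A [49.4  2.5 97.8] freetip [133.9   3.7  77. ] nose [-46.1   3.3  77. ] F(A) [-10.1   0.1   3.5] M [-0.01 -2.1   0.03] rot [ 0.    -0.     0.002]
```

Request:
{"op": "step_arm", "data": {
  "deltas": [-1, -0.005, 0, 0, 0, 0, 0, -1, -0.01, 0, 0, 0, 0, 0, -1, -0.015, 0, 0, 0, 0, 0, -1, -0.02, 0, 0, 0, 0, 0, -1, -0.024, 0, 0, 0, 0, 0]
}}

```text
t: 17.45
tool_pos: [479.9, 94.6, 49.1]
eef_rot: [-3.141, -0.0, 1.51]
contact_force: [0.4, -7.6, -3.5]
width: 38.4
grip_force: 70.7
```

```bash
python3 st.py
```

```text
17.45 A [46.2  2.5 97.8] freetip [130.6   3.7  77. ] nose [-49.4   3.3  77. ] F(A) [-7.5  0.9  3.5] M [-0.   -1.64  0.02] rot [0.    0.    0.002]
```

Request:
{"op": "step_arm", "data": {
  "deltas": [-1, -0.006, 0, 0, 0, 0, 0, -1, -0.012, 0, 0, 0, 0, 0, -1, -0.018, 0, 0, 0, 0, 0, -1, -0.023, 0, 0, 0, 0, 0, -1, -0.025, 0, 0, 0, 0, 0]
}}

```text
t: 18.08
tool_pos: [479.7, 91.2, 49.1]
eef_rot: [-3.142, -0.0, 1.511]
contact_force: [-0.0, -4.7, -3.5]
width: 38.5
grip_force: 70.7
```

Request:
{"op": "step_arm", "data": {
  "deltas": [-1, -0.002, 0, 0, 0, 0, 0, -1, -0.004, 0, 0, 0, 0, 0, -1, -0.005, 0, 0, 0, 0, 0, -1, -0.005, 0, 0, 0, 0, 0, -1, -0.005, 0, 0, 0, 0, 0]
}}

```text
t: 18.7
tool_pos: [479.7, 90.6, 49.1]
eef_rot: [-3.142, -0.0, 1.511]
contact_force: [-0.1, -4.9, -2.7]
width: 38.1
grip_force: 70.7
```

```bash
python3 st.py
```

```text
18.7 A [42.2  2.5 97.8] freetip [126.6   3.7  76.9] nose [-53.4   3.4  77. ] F(A) [-4.9  0.2  2.7] M [-0.01 -1.1  -0.01] rot [0.    0.    0.001]
```

Request:
{"op": "step_arm", "data": {
  "deltas": [-1, -0.002, 0, 0, 0, 0, 0, -1, -0.004, 0, 0, 0, 0, 0, -1, -0.006, 0, 0, 0, 0, 0, -1, -0.008, 0, 0, 0, 0, 0, -1, -0.008, 0, 0, 0, 0, 0]
}}

```text
t: 19.32
tool_pos: [479.6, 89.6, 49.2]
eef_rot: [-3.142, -0.001, 1.511]
contact_force: [-0.8, -3.8, -3.2]
width: 38.3
grip_force: 70.7
```

```bash
python3 st.py
```

```text
19.325 A [41.2  2.5 97.7] freetip [125.6   3.6  76.8] nose [-54.4   3.4  77. ] F(A) [-3.8 -0.5  3.2] M [-0.02 -1.   -0.  ] rot [0.    0.001 0.001]
```

Request:
{"op": "step_arm", "data": {
  "deltas": [-1, -0.002, 0, 0, 0, 0, 0, -1, -0.004, 0, 0, 0, 0, 0, -1, -0.006, 0, 0, 0, 0, 0, -1, -0.007, 0, 0, 0, 0, 0, -1, -0.007, 0, 0, 0, 0, 0]
}}

```text
t: 19.95
tool_pos: [479.7, 89.1, 49.2]
eef_rot: [3.142, -0.001, 1.511]
contact_force: [-0.1, 3.9, -3.7]
width: 38.3
grip_force: 70.6
```

```bash
python3 st.py
```

```text
19.95 A [40.7  2.6 97.7] freetip [125.1   3.6  76.7] nose [-54.9   3.5  77. ] F(A) [ 3.8 -0.3  3.7] M [0.03 0.73 0.09] rot [-0.     0.001  0.001]
```

The nose has seated on the floor: the axial force on the tool flipped to +3.8 N. Easing the axial load and lowering about 2 mm so the tips rest in the bores.

Request:
{"op": "step_arm", "data": {
  "deltas": [-1, 0.003, 0, 0.003, 0, 0, 0, -1, 0.003, 0, 0.006, 0, 0, 0, -1, 0.003, 0, 0.009, 0, 0, 0, -1, 0.003, 0, 0.012, 0, 0, 0, -1, 0.003, 0, 0.012, 0, 0, 0]
}}

```text
t: 20.58
tool_pos: [479.9, 89.1, 47.7]
eef_rot: [3.141, -0.001, 1.511]
contact_force: [-1.8, 2.5, 9.1]
width: 38.5
grip_force: 71.8
```

```bash
python3 st.py
```

```text
20.575 A [40.7  2.8 99.2] freetip [125.1   3.9  78.3] nose [-54.9   3.7  78.5] F(A) [ 2.4 -1.9 -9.1] M [0.33 0.58 0.  ] rot [-0.     0.001  0.001]
```

Request:
{"op": "step_arm", "data": {
  "deltas": [-1, 0, 0, -0.003, 0, 0, 0, -1, 0, 0, -0.005, 0, 0, 0, -1, 0, 0, -0.005, 0, 0, 0, -1, 0, 0, -0.005, 0, 0, 0, -1, 0, 0, -0.005, 0, 0, 0],
  "force": 20
}}

```text
t: 21.2
tool_pos: [479.8, 89.1, 48.2]
eef_rot: [3.141, -0.001, 1.511]
contact_force: [2.3, 4.4, -3.1]
width: 38.4
grip_force: 70.9
```

Request:
{"op": "step_arm", "data": {
  "deltas": [0, 0, 0, 0, 0, 0, 0, 0.1, 0, 0, 0, 0, 0, 0, 0.4, 0, 0, 0, 0, 0, 0, 0.8, 0, 0, 0, 0, 0, 0, 1, 0, 0, 0, 0, 0, 0]
}}

```text
t: 21.82
tool_pos: [479.6, 89.0, 48.2]
eef_rot: [-3.142, -0.001, 1.511]
contact_force: [1.0, 0.3, 0.0]
width: 85.0
grip_force: 0.0
```

Request:
{"op": "step_arm", "data": {
  "deltas": [1, 0, 0, 0, 0, 0, 0, 1, 0, 0, 0, 0, 0, 0, 1, 0, 0, 0, 0, 0, 0, 1, 0, 0, 0, 0, 0, 0, 1, 0, 0, 0, 0, 0, 0]
}}

```text
t: 22.45
tool_pos: [479.6, 89.0, 48.2]
eef_rot: [-3.142, -0.001, 1.511]
contact_force: [-0.6, 0.3, -0.5]
width: 85.6
grip_force: 0.0
```

```bash
python3 - <<'E'
import runpy;runpy.run_path('st.py')
from h import *
S=grab('side');C=grab('scene');W=grab('wrist')
c=lambda f,u,v:cv2.resize(f['color'][v-30:v+30,u-40:u+40],(400,300),interpolation=cv2.INTER_CUBIC)
cv2.imwrite('pics/c10.png',np.vstack([np.hstack([c(S,262,232),c(C,262,245)]),np.hstack([cv2.resize(W['color'],(400,300)),cv2.resize(W['color'][0:180,200:440],(400,300))])]))
E
```

```text
22.45 A [40.6  2.5 98.7] freetip [125.    3.6  77.8] nose [-55.    3.4  78. ] F(A) [ 0.2 -0.7  0.5] M [-0.06 -0.01  0.06] rot [0.    0.001 0.001]
```

View pics/c10.png

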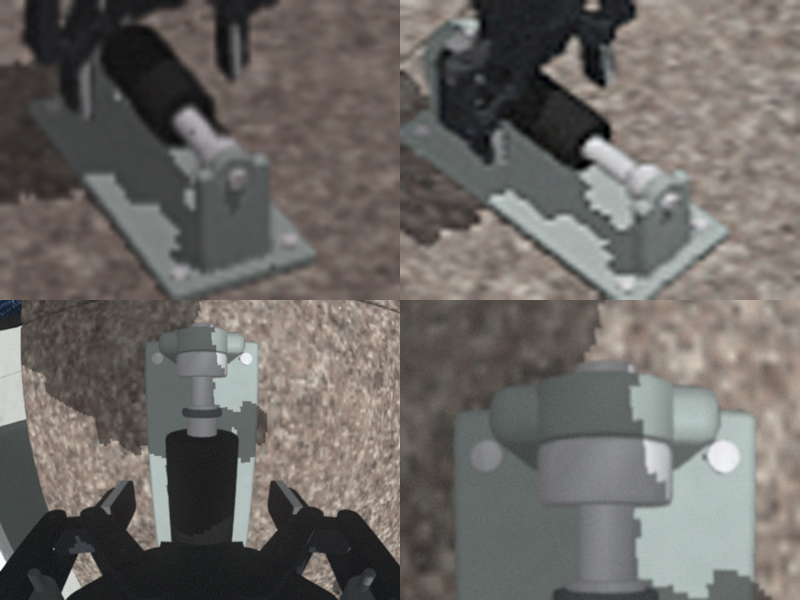

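The roller sits in both cups: nose in the near cup at crop (215,150), pin in the far cup at lower-right crop (605,500), fingers clear on both sides. Retreating straight up.

Request:
{"op": "step_arm", "data": {
  "deltas": [1, 0, 0, -0.08, 0, 0, 0, 1, 0, 0, -0.25, 0, 0, 0, 1, 0, 0, -0.5, 0, 0, 0, 1, 0, 0, -0.75, 0, 0, 0, 1, 0, 0, -0.95, 0, 0, 0]
}}

```text
t: 23.22
tool_pos: [479.7, 88.8, 192.9]
eef_rot: [3.141, -0.001, 1.511]
contact_force: [0.5, 0.3, 0.1]
width: 85.5
grip_force: 0.0
```

Request:
{"op": "step_arm", "data": {
  "deltas": [1, 0, 0, 0, 0, 0, 0, 1, 0, 0, 0, 0, 0, 0, 1, 0, 0, 0, 0, 0, 0, 1, 0, 0, 0, 0, 0, 0, 1, 0, 0, 0, 0, 0, 0]
}}

```text
t: 23.85
tool_pos: [479.5, 88.7, 190.4]
eef_rot: [-3.141, -0.001, 1.511]
contact_force: [-0.1, -0.7, 0.5]
width: 85.5
grip_force: 0.0
```

```bash
python3 - <<'E'
from h import *
f=grab('wrist','w11.png');g=f['color'].max(2);o=r.observe();print(o['tool_pos'],o['contact_force'])
for z,s in((70,40),(70,0)):
    p=[480+.058*s,81.5+s,z+ (20)];print(proj(f,p,True))
v=int(proj(f,[480,81.5,90],True)[1])
for v in(v-60,v-30,v):
    c=np.where(g[v,250:400]<60)[0]+250;print(v,c.min(),c.max(),onz(f,(c.min()+c.max())/2,v,70,True).round(1))
print(r.finish_job())
E
```

```text
[479.57121763  88.79345635 190.46972625] [ 0.1831957  -0.83532304 -0.12289431]
[323.21604025 187.75863713]
[323.2816787  246.10272158]
186 296 349 [481.7 120.1  70. ]
216 296 349 [480.4  98.2  70. ]
246 297 348 [479.1  75.6  70. ]
the job is handed in; nothing more can be done
None
```

The rubber roller is held between both cups of the stand, with the spring let out to its fitted length and the gripper withdrawn; I handed the job in at about 24 s, but no verdict came back.

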